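Test the machine's emergency stop

ROBOT

A 6-joint arm with a two-finger parallel gripper is mounted at the origin on the work surface. World frame = base frame: x ahead of the robot, y to its left, z up, the work surface at z = 0. Lengths are in m, angles in degrees, forces in N, time in s.
With the tool pointing down it reaches from about 0.35 to 0.875 m from the base axis. Payload 4.2 kg.
Tool frame: the origin (TCP) lies between the finger pads; the fingertips stand 11 mm ahead of it and the grasp point (between the pads) lies 8 mm behind it; z points along the fingers, y is the direction in which the jaws open and shut (so a half turn about z gives the same grasp; the last joint's range is limited). The gripper opens to 87 mm and grips with 3 to 60 N. Pads are 19 mm wide; open, the fingers measure 117 mm over their backs; the gripper's body (75 mm by 190 mm) begins 51 mm behind the grasp point.
Start: joints at [90.447, 22.042, 0.453, 0, -68.411, -14.817], TCP at [0.155, 0.605, 0.234] pointing down, gripper open.
Joint ranges: [-179.83, 179.83], [-69.29, 118.12], [-61.27, 80.66], [-181.25, 117.63], [-171.15, -9.14], [-177.46, 177.46]. Speed limits (degrees/s): [159.86, 159.86, 180, 180, 180, 180].

INTERFACE

Orientations are given as a 3x3 rotation matrix whose columns are the frame's x, y, z axes.
In Python, from station import sense, capture, get_calibration, finish_job, search_frame, cut_out gives the robot as it stands.
- The arm moves only by the tool arm_command, never from a script. Its argument "rows" is a list of rows, each an object with "fingers": the opening in per cent of the stroke, from 0 (shut) to 100 (fully open); "travel": the shift along the tool's x, y, z in cm, a list of three; "roll": the turn about the tool's z in degrees. A call has 1 to 10 rows; each row is the pose to reach, as a shift and turn from the pose commanded when the call began, along the tool's axes at that moment; what a row does not reach only later rows make up. A row lasts 1/10 s, in which the tool goes at most 50 mm and 8.59 degrees, less where a joint would pass 70% of its speed; a pose out of reach is approached as far as the arm can. A call with a gripper value outside its range is refused whole. The fingers move at their own pace and stop on an object; the grip force is fixed at half the most. Time passes only in rows, so rows that repeat a pose let the fingers close. It gives the time, the measured TCP pose, the force and the opening at its end, in the units of the state.
- sense(): the state, without advancing time (a new reading comes with each control period).
- capture(name): name is "scene" or "top" or "wrist"; returns (picture, depth): 480x640x3 uint8, red, green, blue; 480x640 float32, m along the optical axis (not along the pixel's ray), 0 where there is no reading.
- get_calibration(name): a dict with "fov_y" (degrees; the focal length in pixels is half the picture's height over the tangent of half this angle, whatever the lens; pixels are square), "cx", "cy" (the principal point, pixels), "origin" and "attitude" of the camera in the world; the wrist camera has in their place "mount" (4x4, takes a point from camera to tool coordinates, whose origin is the TCP and whose axes are the flange's). Camera axes: x right, y down, z forward; pixel columns grow to the right and rows downward; lengths in m; the calibration is good to about 2 mm. The wrist camera is an equidistant fisheye: a pixel r from the principal point sees the ray r / f radians off the axis. A picture is of the moment at which its call begins: read the wrist's pose just before it. get_calibration takes no time and is no camera call.
- finish_job(): hands the job in, once; it reports no verdict.
Trained networks look in the newest picture that a camera, given by its name, has taken for a name from the list of things; names that differ only in an ending like _2 or _b are one class to them, and where a whole thing is asked for, a point or a joint stands for the part that bears it (a point fixed in the world has none). Each returns a list of dicts, best first, with "p" (0 to 1); they miss things now and then, are a little off and sometimes report something else, mostly with a low value. They report only what shows in the picture. A call takes as long as a camera call. They do not tell look-alikes from the thing itself.
- search_frame(camera, label): "position" ([x, y, z] in m, in world coordinates, good to about 4 mm: the middle of the surface that is visible of it).
- cut_out(camera, label): "mask" (480x640 bool, what is visible of it).
The state is a dict: "time_s": time; "joints": joint angles; "joint_velocities": joint speeds; "effort": joint torques, N m; "tcp_pos": TCP position; "ee_rot": TCP orientation; "wrist_force": force on the tool from outside, world axes, zero at the start; "moment": the same for the moment, N m; "gripper_width": opening from 0.0 (shut) to 1.0 (fully open).
Only numpy, scipy, OpenCV 4.12 (cv2) and the standard library are available. Lean on these libraries where they do the work, as an engineer would, in place of code of your own. Each camera call takes 0.05 s, during which the arm holds its last target. There are 200 camera calls.

TASK

Test the bench machine's emergency stop with light fingertip pushes, gripping nothing: press the big mushroom button down until it latches, take your fingers off it to see that it stays down by itself, then push one of its raised lugs round clockwise (seen from above) until the latch lets go, and let the button come fully back out. With the stop out, re-arm the machine by pressing the small round reset button all the way in, and let it come back up. Do not press the square start button, and leave the tools lying about where they are.

Things in the scene. Friction and masses are not known exactly. Their poses are not given: they have to be found in the camera images.
- stop_box: stop station: grey metal box 130 x 130 x 66 mm, fixed to the bench, origin under its centre; it carries the mushroom stop button on top, in the middle.
- stop_press (a joint): how far the mushroom button is pressed down, m: 0 fully out, 0.012 hard bottom. A spring pushes it out (4 N at the start, 9 N at the bottom, about 2 N more on the way while the latch is being passed, and a light drag; a steady 10 to 12 N takes it to the bottom). Once pressed past 0.009 it latches and then rests at about 0.0085 by itself until the head is twisted.
- stop_twist (a joint): how far the mushroom head is turned, rad: 0 at rest, growing clockwise seen from above, hard stop at 0.85. A light spring turns it back to 0. At about 0.6 the latch lets go and the button springs out; about 4 N sideways on a lug is enough.
- stop_top (a point): centre of the mushroom's domed head, on its axis; z up; it moves and turns with the head. The head is 84 mm in diameter; the dome slopes down from this point by 2 mm at 34 mm radius and then to the rim, 8 mm lower. As built 108 mm above the bench with the button out. Two raised lugs stand on the dome on opposite sides, along this point's +y and -y.
- lug_left (a point): middle of the flat top of the lug on the +y side of the head (point stop_top's y). Each lug is a block 14 mm wide (round the head), 26 mm long (radially, from 15 to 41 mm from the axis); its top is 18 mm above point stop_top, that is about 19 mm above the dome beside it. Its flat sides are pushed to twist the head.
- lug_right (a point): the same for the opposite lug, on the -y side of the head
- reset_box: reset station: grey box 80 x 80 x 50 mm fixed to the bench, origin under its centre, with the round reset button on top in the middle
- reset (a joint): how far the reset button is pressed, m: 0 out, 0.006 fully in; spring return, 1.5 N at the start to 5 N fully in
- reset_top (a point): centre of the top of the reset button, a round plunger 28 mm in diameter standing 10 mm proud of its round steel collar (44 mm diameter), 72 mm above the bench; z up
- start_box: start station: the same grey box, with a square start button on top; not to be pressed. It may stand on either side, the reset station on the other.
- start (a joint): how far the start button is pressed, m: 0 out, 0.004 fully in
- start_top (a point): centre of the top of the square start button, 36 x 36 mm, 65 mm above the bench
- socket: small steel socket, upright, 26 mm diameter, 36 mm tall; origin at the centre of its underside; not part of the job
- tape_measure: pocket tape measure, 80 x 34 x 58 mm; origin under its centre; not part of the job
- screwdriver: screwdriver lying on the bench; not part of the job
- wrench: steel wrench lying on the bench; not part of the job
- spray_can: spray can, upright, 56 mm diameter, 170 mm tall; origin at the centre of its underside; not part of the job
- battery_pack: power-tool battery, 75 x 110 x 67 mm; origin under its centre; not part of the job
- tape_roll: roll of adhesive tape lying flat, 90 mm diameter, 24 mm tall; origin at the centre of its underside; not part of the job
There are look-alikes about, which are no part of the job. Leave any purple look-alike of the stop_box alone.

How it is judged:
By the outcome, as a careful person would: the job done as asked, in the order asked, and still so for the second after the job is handed in, with the robot touching nothing.
It also fails if it takes over 48 s, if anything falls off the work surface, if the arm or the gripper's body presses on something with over 40 N, if the wrist force passes 120 N, or if a joint passes its speed limit or range.

## Working session

There is one attempt and no reset: what is moved stays moved. The work goes in short steps, Python scripts to look and compute and a tool call to move; the robot and the scene stay as the last step left them, time stands still between calls to the robot, and variables do not carry over. Pictures are saved under pics/ and viewed, about 8 in all and at most 12, crops included, and the job is handed in when it is done.

Besides the shell and the picture viewer there is one more tool, called after "Emit:" as name([rows], argument=value, ...), one row to a line, values as JSON. arm_command: Moves the arm, as the interface text tells. Its arguments: {"type":"object","properties":{"rows":{"type":"array","items":{"type":"object","properties":{"fingers":{"type":"number"},"travel":{"type":"array","items":{"type":"number"}},"roll":{"type":"number"}}}}},"required":["rows"]}

```bash
mkdir -p pics; python3 - <<'E'
from station import *
import cv2,numpy as np
s=sense();print(s['time_s'],s['tcp_pos'],s['ee_rot'],s['wrist_force'],s['gripper_width'])
for c in ['scene','top']:
    p,d=capture(c);cv2.imwrite(f'pics/{c}.png',p[:,:,::-1]);np.save(f'pics/{c}_d.npy',d)
    k=get_calibration(c);print(c,k)
    for l in ['stop_box','stop_top','lug_left','lug_right','reset_box','reset_top','start_top']:
        print(l,[(np.round(r['position'],3).tolist(),round(r['p'],2)) for r in search_frame(c,l)])
print(get_calibration('wrist'))
E
```

```text
0.0 [0.15495017 0.60491484 0.23249257] [[ 9.68672657e-01 -2.48340651e-01 -4.52380537e-04]
 [-2.48341054e-01 -9.68670513e-01 -2.03915540e-03]
 [ 6.81974929e-05  2.08761874e-03 -9.99997819e-01]] [-0.78902512 -0.51980447 -0.04614787] 0.9983809590694338
scene {'fov_y': 52.08479268857075, 'cx': 313.80568297152234, 'cy': 243.02970097129264, 'origin': array([ 1.47598113, -0.07283054,  0.94106545]), 'attitude': array([[ 0.08952002,  0.66000806, -0.74590584],
       [ 0.99578006, -0.04411719,  0.08047203],
       [ 0.02020492, -0.74996202, -0.66117224]])}
stop_box [([0.538, 0.011, 0.068], 0.78), ([0.518, -0.191, 0.062], 0.75), ([0.297, 0.416, 0.068], 0.66)]
stop_top [([0.491, -0.194, 0.106], 0.89), ([0.282, 0.426, 0.105], 0.84), ([0.532, -0.369, 0.049], 0.65), ([0.544, 0.008, 0.064], 0.62), ([0.507, 0.123, 0.024], 0.3)]
lug_left [([0.496, -0.193, 0.104], 0.74), ([0.282, 0.43, 0.102], 0.74), ([0.52, 0.016, 0.103], 0.58)]
lug_right [([0.495, -0.191, 0.105], 0.91), ([0.279, 0.43, 0.108], 0.7), ([0.518, 0.022, 0.102], 0.62)]
reset_box [([0.473, 0.356, 0.051], 0.95), ([0.454, 0.371, 0.066], 0.43)]
[... 745 characters left out ...]
], 0.58)]
lug_right [([0.262, 0.429, 0.107], 0.97), ([0.503, 0.016, 0.103], 0.72), ([0.499, -0.374, 0.07], 0.34)]
reset_box [([0.444, 0.359, 0.05], 0.57)]
reset_top [([0.444, 0.368, 0.07], 0.57)]
start_top [([0.496, -0.372, 0.064], 0.46), ([0.492, 0.121, 0.036], 0.19)]
{'fov_y': 65.70646984690485, 'cx': 319.4776323350598, 'cy': 239.55190838296744, 'mount': array([[-5.25780827e-04, -9.67385912e-01, -2.53306574e-01,
         7.00723981e-02],
       [ 9.99999306e-01, -2.41605179e-04, -1.15297054e-03,
         9.67555466e-04],
       [ 1.05416727e-03, -2.53307004e-01,  9.67385368e-01,
        -1.51139745e-01],
       [ 0.00000000e+00,  0.00000000e+00,  0.00000000e+00,
         1.00000000e+00]])}
```

View pics/scene.png

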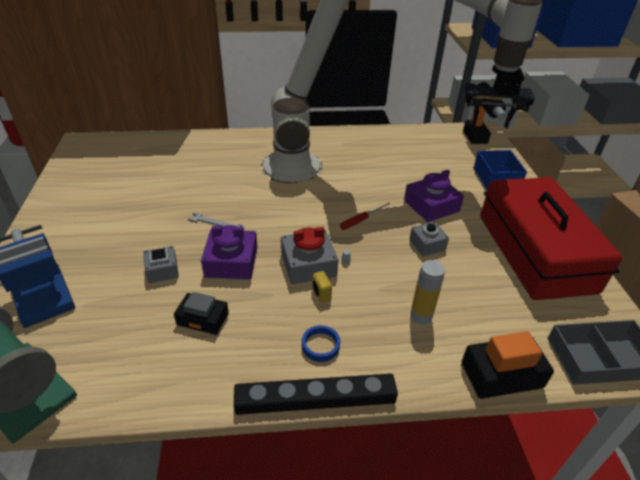

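View pics/top.png

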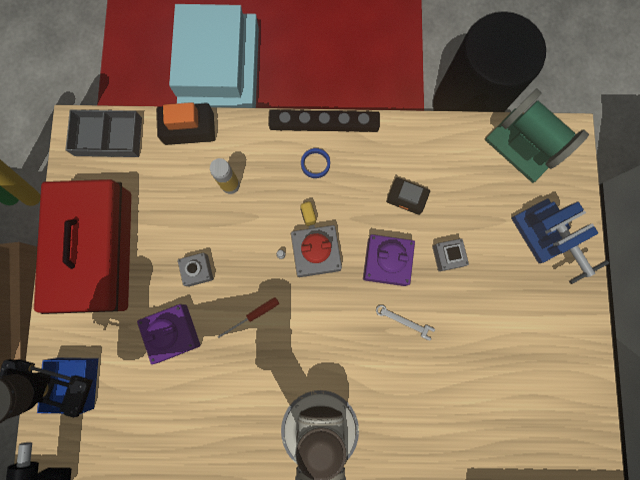

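The stop is the red mushroom on the grey box: scene (308,250), top (317,248). It could be confused with the purple look-alikes at scene (230,250) and (433,195), top (390,258) and (168,332). Reset is the round button at top (195,268) and start is the square one at (452,253). Next, a close crop and a measurement.

```bash
cat > h.py <<'E'
import numpy as np,cv2
from station import *
def cloud(c,d,s=None):
    k=get_calibration(c);f=240/np.tan(np.radians(k['fov_y']/2))
    v,u=np.mgrid[:480,:640];x=(u-k['cx'])/f;y=(v-k['cy'])/f
    if c!='wrist': P=np.dstack([x*d,y*d,d])@k['attitude'].T+k['origin']
    else:
        r=np.hypot(x,y);t=np.where(r>1e-9,np.tan(r)/np.maximum(r,1e-9),1)
        P=np.dstack([x*t*d,y*t*d,d]);M=k['mount'];P=P@M[:3,:3].T+M[:3,3]
        P=P@np.array(s['ee_rot']).T+s['tcp_pos']
    return P
def red(p): 
    p=p.astype(int);return (p[...,0]>90)&(p[...,0]>2*p[...,1])&(p[...,0]>2*p[...,2])
def rep(P,m,c0,p):
    near=(np.hypot(P[...,0]-c0[0],P[...,1]-c0[1])<.07)&(P[...,2]>.05)
    h=near&red(p);Q=P[h];(a,b),rad=cv2.minEnclosingCircle(Q[:,:2].astype(np.float32));print('head',a,b,rad,len(Q),'zmed',np.median(Q[:,2]),'zmax',np.percentile(Q[:,2],99))
    L=Q[Q[:,2]>np.median(Q[:,2])+.010]-[a,b,0]
    if len(L)>5:
        e,V=np.linalg.eigh(np.cov(L[:,:2].T));print('lugs',len(L),'centre',L.mean(0),'axis deg',np.degrees(np.arctan2(V[1,1],V[0,1])),'sd',np.sqrt(e))
E
python3 - <<'E'
from h import *
p=cv2.imread('pics/top.png')[:,:,::-1];d=np.load('pics/top_d.npy');P=cloud('top',d)
rep(P,0,(.502,.018),p)
print(P[268,195],P[253,452],P[248,317])
cv2.imwrite('pics/c1.png',cv2.resize(p[190:310,160:480,::-1],None,fx=2.5,fy=2.5,interpolation=cv2.INTER_CUBIC))
E
```

```text
head 0.5055331587791443 0.01991685852408409 0.0408470593392849 649 zmed 0.10760345124097226 zmax 0.13046488122008215
lugs 97 centre [-7.79348328e-05  1.98671700e-04  1.26819386e-01] axis deg 99.43585599347392 sd [0.00393053 0.02888633]
[0.44754052 0.3591264  0.06862084] [ 0.50226625 -0.36924151  0.06563788] [0.50426812 0.01618317 0.10582099]
```

View pics/c1.png

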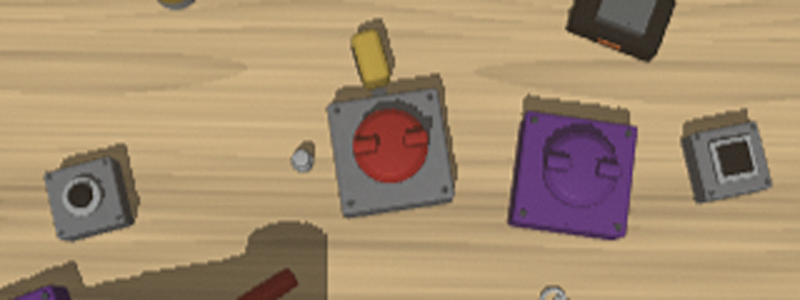

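The crop shows the red mushroom on the grey box at (390,145), with its lugs running left and right. That matches the measured lug axis at 99.4° in the world frame. Moving over it with fingers shut, tool x along the lug axis.

Emit:
arm_command([
  {"fingers": 0, "travel": [48.4, 48.0, 0], "roll": 66},
  {"fingers": 0, "travel": [48.4, 48.0, 0], "roll": 66},
  {"fingers": 0, "travel": [48.4, 48.0, 0], "roll": 66},
  {"fingers": 0, "travel": [48.4, 48.0, 0], "roll": 66},
  {"fingers": 0, "travel": [48.4, 48.0, 0], "roll": 66},
  {"fingers": 0, "travel": [48.4, 48.0, 0], "roll": 66},
  {"fingers": 0, "travel": [48.4, 48.0, 0], "roll": 66},
  {"fingers": 0, "travel": [48.4, 48.0, 0], "roll": 66},
  {"fingers": 0, "travel": [48.4, 48.0, 0], "roll": 66},
  {"fingers": 0, "travel": [48.4, 48.0, 0], "roll": 66},
])

```text
time_s: 1.8
tcp_pos: [0.4123, 0.1745, 0.2341]
ee_rot: [[0.168, -0.986, 0.001], [-0.986, -0.168, 0.001], [-0.001, -0.001, -1.0]]
wrist_force: [0.1, 0.1, 0.0]
gripper_width: 0.168
```

```bash
cat >> h.py <<'E'
def go(x,y,z,yaw):
    s=sense();R=np.array(s['ee_rot']);t=R.T@(np.array([x,y,z])-s['tcp_pos'])
    y0=np.degrees(np.arctan2(R[1,0],R[0,0]));print('t',s['time_s'],'tcp',np.round(s['tcp_pos'],4),'yaw',round(y0,2),'F',np.round(s['wrist_force'],1),'w',round(s['gripper_width'],3))
    print('travel cm',np.round(t*100,2),'roll',round((y0-yaw+180)%360-180,2))
E
python3 -c "
from h import *
go(.5055,.020,.234,-80.6)"
```

```text
t 1.8 tcp [0.4123 0.1745 0.2341] yaw -80.33 F [0.1 0.1 0. ] w 0.168
travel cm [ 1.679e+01 -6.600e+00  1.000e-02] roll 0.27
```

Emit:
arm_command([
  {"fingers": 0, "travel": [16.8, -6.6, 3], "roll": 0},
  {"fingers": 0, "travel": [16.8, -6.6, 3], "roll": 0},
  {"fingers": 0, "travel": [16.8, -6.6, 3], "roll": 0},
  {"fingers": 0, "travel": [16.8, -6.6, 3], "roll": 0},
  {"fingers": 0, "travel": [16.8, -6.6, 3], "roll": 0},
  {"fingers": 0, "travel": [16.8, -6.6, 3], "roll": 0},
])

```text
time_s: 2.4
tcp_pos: [0.5049, 0.0209, 0.2033]
ee_rot: [[0.165, -0.986, -0.001], [-0.986, -0.165, -0.0], [0.0, 0.001, -1.0]]
wrist_force: [-0.7, 0.2, 0.1]
gripper_width: 0.009
```

```bash
python3 - <<'E'
from h import *
s=sense();p,d=capture('wrist');cv2.imwrite('pics/w1.png',p[:,:,::-1]);P=cloud('wrist',d,s);np.save('pics/w1P.npy',P)
rep(P,0,(.505,.02),p)
go(.5055,.020,.150,-80.6)
PT=cloud('top',np.load('pics/top_d.npy'))
m=(PT[...,2]>.155)&(PT[...,2]<.2)&(PT[...,0]>.5)&(PT[...,1]>.1)&(PT[...,1]<.4)
print('can',PT[m].mean(0),m.sum())
# reset plunger top
m=(np.hypot(PT[...,0]-.4475,PT[...,1]-.3615)<.03)&(PT[...,2]>.0675)&(PT[...,2]<.08);print('reset',PT[m].mean(0),m.sum(),np.ptp(PT[m],axis=0))
E
```

```text
head 0.4985869526863098 0.004028949420899153 0.05566919595003128 8746 zmed 0.10646008376554536 zmax 0.1268557074165106
lugs 966 centre [ 0.01140547 -0.01336975  0.13234891] axis deg 99.63493066173545 sd [0.00382065 0.01416902]
t 2.45 tcp [0.5047 0.0216 0.2036] yaw -80.4 F [ 0.3  0.  -0.2] w 0.008
travel cm [ 0.18 -0.05  5.36] roll 0.2
can [0.70808288 0.28200393 0.16919319] 339
reset [0.44805693 0.36884296 0.07189616] 77 [0.03967315 0.03034845 0.01025297]
```

View pics/w1.png

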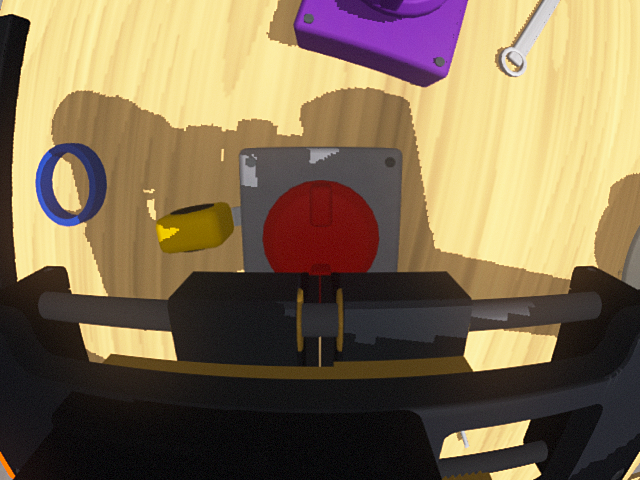

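The wrist view shows the stop head at (320,235), with the right-hand lug at (320,205) aligned with the tool. The wide carriage blocks partly cover the head, so I'll check the finger shape and refine the head centre.

```bash
python3 - <<'E'
from h import *
from scipy.optimize import least_squares
P=np.load('pics/w1P.npy');p=cv2.imread('pics/w1.png')[:,:,::-1]
s=sense();R=np.array(s['ee_rot']);T=(P-s['tcp_pos'])@R
for lo,hi in [(-60,-45),(-45,-30),(-30,-22),(-22,-17),(-17,-13),(-13,-8),(-8,0),(0,8),(8,13),(13,17),(17,22),(22,30),(30,45),(45,60)]:
    m=(T[...,1]*1000>lo)&(T[...,1]*1000<hi)&(P[...,2]>.14)&(T[...,0]<.06)
    if m.any(): print(lo,hi,m.sum(),'zmax %.3f'%np.percentile(T[...,2][m],99.5),'x',np.round(np.percentile(T[...,0][m],[1,99]),3))
r=red(p)&(P[...,2]>.092)&(P[...,2]<.112)&(np.hypot(P[...,0]-.505,P[...,1]-.02)<.06)
c=cv2.convexHull(np.argwhere(r)[:,::-1].astype(np.int32))[:,0]
Q=np.array([P[v,u] for u,v in c if v<262 and r[v,u]])
f=least_squares(lambda q:np.hypot(Q[:,0]-q[0],Q[:,1]-q[1])-.042,[.505,.02],loss='soft_l1',f_scale=.001)
print('rimfit',f.x,np.abs(f.fun).mean(),len(Q))
L=P[red(p)&(P[...,2]>.118)&(P[...,2]<.13)&(np.hypot(P[...,0]-.505,P[...,1]-.02)<.046)]
print('lug pts',L.mean(0),len(L),'zmed',np.median(L[:,2])); 
for v in (.11,.12): pass
lr=L[L[:,1]<.0];print('lug_right',(lr.min(0)+lr.max(0))/2,len(lr),np.ptp(lr,axis=0))
d=P[r];rr=np.hypot(*(d[:,:2]-f.x).T);print('dome z r<20',np.median(d[rr<.03,2]))
E
```

```text
-60 -45 4835 zmax -0.072 x [0.021 0.035]
-45 -30 8347 zmax -0.066 x [0.023 0.04 ]
-30 -22 6985 zmax -0.064 x [0.024 0.04 ]
-22 -17 4387 zmax -0.064 x [0.024 0.04 ]
-17 -13 3438 zmax -0.064 x [0.025 0.04 ]
-13 -8 4485 zmax 0.000 x [0.023 0.04 ]
-8 0 7045 zmax 0.008 x [-0.004  0.04 ]
0 8 7278 zmax 0.009 x [-0.003  0.04 ]
8 13 4434 zmax -0.064 x [0.025 0.04 ]
13 17 3276 zmax -0.064 x [0.025 0.04 ]
17 22 3864 zmax -0.064 x [0.017 0.04 ]
22 30 5815 zmax -0.064 x [0.019 0.04 ]
30 45 6267 zmax -0.066 x [-0.025  0.04 ]
45 60 5087 zmax -0.070 x [-0.027  0.035]
rimfit [0.50543504 0.01804003] 0.00041103762799354465 33
lug pts [ 0.50974869 -0.00809223  0.12550323] 934 zmed 0.1256476357125186
lug_right [ 0.51000336 -0.01173777  0.12423537] 810 [0.01661162 0.0234689  0.00696647]
dome z r<20 0.10687538410480688
```

Emit:
arm_command([
  {"fingers": 0, "travel": [0.2, 0, 3], "roll": 0},
  {"fingers": 0, "travel": [0.2, 0, 6], "roll": 0},
  {"fingers": 0, "travel": [0.2, 0, 8], "roll": 0},
  {"fingers": 0, "travel": [0.2, 0, 8], "roll": 0},
  {"fingers": 0, "travel": [0.2, 0, 8.4], "roll": 0},
  {"fingers": 0, "travel": [0.2, 0, 8.6], "roll": 0},
  {"fingers": 0, "travel": [0.2, 0, 8.6], "roll": 0},
])

```text
time_s: 3.15
tcp_pos: [0.5061, 0.0204, 0.119]
ee_rot: [[0.168, -0.986, 0.003], [-0.986, -0.168, 0.001], [-0.0, -0.003, -1.0]]
wrist_force: [-1.6, 0.6, 4.4]
gripper_width: 0.002
```

Emit:
arm_command([
  {"fingers": 0, "travel": [0, 0, 0.3], "roll": 0},
  {"fingers": 0, "travel": [0, 0, 0.6], "roll": 0},
  {"fingers": 0, "travel": [0, 0, 0.8], "roll": 0},
  {"fingers": 0, "travel": [0, 0, 0.9], "roll": 0},
  {"fingers": 0, "travel": [0, 0, 1.0], "roll": 0},
  {"fingers": 0, "travel": [0, 0, 1.0], "roll": 0},
  {"fingers": 0, "travel": [0, 0, 1.0], "roll": 0},
])

```text
time_s: 3.85
tcp_pos: [0.5062, 0.0203, 0.1095]
ee_rot: [[0.168, -0.986, 0.003], [-0.986, -0.168, 0.001], [-0.001, -0.004, -1.0]]
wrist_force: [-2.1, 2.2, 6.7]
gripper_width: 0.003
```

Emit:
arm_command([
  {"fingers": 0, "travel": [0, 0, 0.1], "roll": 0},
  {"fingers": 0, "travel": [0, 0, 0.2], "roll": 0},
  {"fingers": 0, "travel": [0, 0, 0.2], "roll": 0},
])

```text
time_s: 4.15
tcp_pos: [0.5063, 0.0203, 0.1075]
ee_rot: [[0.168, -0.986, 0.003], [-0.986, -0.168, 0.001], [-0.001, -0.004, -1.0]]
wrist_force: [-2.6, 2.7, 8.1]
gripper_width: 0.005
```

Emit:
arm_command([
  {"fingers": 0, "travel": [0, 0, -1], "roll": 0},
  {"fingers": 0, "travel": [0, 0, -4], "roll": 0},
  {"fingers": 0, "travel": [0, 0, -8], "roll": 0},
  {"fingers": 0, "travel": [0, 0, -9.5], "roll": 0},
  {"fingers": 0, "travel": [0, 0, -9.5], "roll": 0},
])

```text
time_s: 4.65
tcp_pos: [0.5067, 0.02, 0.2041]
ee_rot: [[0.167, -0.986, 0.007], [-0.986, -0.167, 0.002], [-0.001, -0.007, -1.0]]
wrist_force: [0.2, 0.4, -0.9]
gripper_width: 0.0
```

```bash
cat >> h.py <<'E'
def look(n):
    s=sense();p,d=capture('wrist');cv2.imwrite(f'pics/{n}.png',p[:,:,::-1]);P=cloud('wrist',d,s)
    r=red(p)&(P[...,2]>.08)&(P[...,2]<.135)&(np.hypot(P[...,0]-.5054,P[...,1]-.019)<.046)
    Q=P[r];rr=np.hypot(Q[:,0]-.5054,Q[:,1]-.019)
    L=Q[(Q[:,2]>np.median(Q[:,2])+.012)];L2=L[L[:,1]<.005]-[.5054,.019,0]
    print('dome z',np.median(Q[rr<.034,2]),'lug z',np.median(L[:,2]),'lug_right angle',np.degrees(np.arctan2(*np.median(L2[:,:2],axis=0)[::-1])),len(L2))
    return P
E
python3 - <<'E'
from h import *
look('w2')
R=np.array(sense()['ee_rot'])
ax=np.array([-np.sin(np.radians(9.5)),np.cos(np.radians(9.5))]) # lug_left dir
push=np.array([ax[1],-ax[0]])
c=np.array([.5054,.019])
for off in (.022,.016,.015): q=c+.028*ax-off*push;go(q[0],q[1],.121,-80.5)
E
```

```text
dome z 0.09861663215096234 lug z 0.11737519567970349 lug_right angle -80.65289024568582 810
t 4.7 tcp [0.5054 0.0198 0.202 ] yaw -80.39 F [-0.1 -0.7  0. ] w 0.007
travel cm [-2.72  2.23  8.09] roll 0.11
t 4.7 tcp [0.5054 0.0198 0.202 ] yaw -80.39 F [-0.1 -0.7  0. ] w 0.007
travel cm [-2.72  1.63  8.09] roll 0.11
t 4.7 tcp [0.5054 0.0198 0.202 ] yaw -80.39 F [-0.1 -0.7  0. ] w 0.007
travel cm [-2.72  1.53  8.09] roll 0.11
```

The button stays down by itself: the dome dropped 8 mm and the lug top is now at 0.117. Going down beside lug_left on its -x side.

Emit:
arm_command([
  {"fingers": 0, "travel": [-2.7, 2.6, 2], "roll": 0},
  {"fingers": 0, "travel": [-2.7, 2.6, 5], "roll": 0},
  {"fingers": 0, "travel": [-2.7, 2.6, 7.5], "roll": 0},
  {"fingers": 0, "travel": [-2.7, 2.6, 8.2], "roll": 0},
  {"fingers": 0, "travel": [-2.7, 2.6, 8.2], "roll": 0},
  {"fingers": 0, "travel": [-2.7, 2.0, 8.2], "roll": 0},
  {"fingers": 0, "travel": [-2.7, 1.6, 8.2], "roll": 0},
  {"fingers": 0, "travel": [-2.7, 1.6, 8.2], "roll": 0},
])

```text
time_s: 5.5
tcp_pos: [0.4854, 0.0438, 0.1192]
ee_rot: [[0.167, -0.986, 0.001], [-0.986, -0.167, 0.001], [-0.0, -0.001, -1.0]]
wrist_force: [-2.3, -0.0, 1.4]
gripper_width: 0.002
```

```bash
python3 - <<'E'
from h import *
s=sense();R=np.array(s['ee_rot']);y0=np.degrees(np.arctan2(R[1,0],R[0,0]));go(.5,.05,.12,-80.5)
c=np.array([.5054,.019]);q=s['tcp_pos'][:2]-c
print('rel',q)
for a in range(0,49,6):
    t=np.radians(-a);M=np.array([[np.cos(t),-np.sin(t)],[np.sin(t),np.cos(t)]])
    w=np.append(M@q-q,0);print(a,np.round(R.T@w*100,2))
E
```

```text
t 5.5 tcp [0.4854 0.0438 0.1192] yaw -80.4 F [-2.3 -0.   1.4] w 0.002
travel cm [-0.36 -1.54 -0.07] roll 0.1
rel [-0.01998273  0.02484967]
0 [0. 0. 0.]
6 [-0.15 -0.3   0.  ]
12 [-0.26 -0.61  0.  ]
18 [-0.34 -0.94  0.  ]
24 [-0.39 -1.27  0.  ]
30 [-0.4 -1.6  0. ]
36 [-0.38 -1.93  0.  ]
42 [-0.33 -2.26  0.  ]
48 [-0.24 -2.58  0.  ]
```

In contact with the lug at 2.3 N. Now following the arc clockwise.

Emit:
arm_command([
  {"fingers": 0, "travel": [-0.15, -0.3, 0], "roll": 6},
  {"fingers": 0, "travel": [-0.26, -0.61, 0], "roll": 12},
  {"fingers": 0, "travel": [-0.34, -0.94, 0], "roll": 18},
  {"fingers": 0, "travel": [-0.39, -1.27, 0], "roll": 24},
  {"fingers": 0, "travel": [-0.4, -1.6, 0], "roll": 30},
  {"fingers": 0, "travel": [-0.4, -1.6, 0], "roll": 30},
])

```text
time_s: 6.1
tcp_pos: [0.5001, 0.0505, 0.1191]
ee_rot: [[-0.348, -0.937, 0.0], [-0.937, 0.348, 0.0], [-0.001, -0.0, -1.0]]
wrist_force: [-3.6, 2.6, 3.0]
gripper_width: 0.005
```

Emit:
arm_command([
  {"fingers": 0, "travel": [-0.08, -0.15, 0], "roll": 3},
  {"fingers": 0, "travel": [-0.15, -0.3, 0], "roll": 6},
  {"fingers": 0, "travel": [-0.2, -0.45, 0], "roll": 9},
  {"fingers": 0, "travel": [-0.24, -0.56, 0], "roll": 11},
  {"fingers": 0, "travel": [-0.24, -0.56, 0], "roll": 11},
])

```text
time_s: 6.6
tcp_pos: [0.5059, 0.0507, 0.1191]
ee_rot: [[-0.519, -0.855, 0.0], [-0.855, 0.519, 0.0], [-0.0, 0.0, -1.0]]
wrist_force: [-3.2, 2.5, 5.0]
gripper_width: 0.009
```

Emit:
arm_command([
  {"fingers": 0, "travel": [0.1, 0.4, -0.1], "roll": 0},
  {"fingers": 0, "travel": [0.2, 1.0, -0.4], "roll": 0},
  {"fingers": 0, "travel": [0.2, 1.2, -2], "roll": 0},
  {"fingers": 0, "travel": [0.2, 1.2, -5], "roll": 0},
  {"fingers": 0, "travel": [0.2, 1.2, -8.5], "roll": 0},
  {"fingers": 0, "travel": [0.2, 1.2, -9], "roll": 0},
  {"fingers": 0, "travel": [0.2, 1.2, -9], "roll": 0},
])

```text
time_s: 7.3
tcp_pos: [0.4954, 0.0554, 0.21]
ee_rot: [[-0.52, -0.854, 0.004], [-0.854, 0.52, 0.002], [-0.004, -0.003, -1.0]]
wrist_force: [-0.8, -0.1, 0.6]
gripper_width: 0.0
```

```bash
cat >> h.py <<'E'
def looktop(n):
    p,d=capture('top');cv2.imwrite(f'pics/{n}.png',p[:,:,::-1]);P=cloud('top',d);rep(P,0,(.505,.019),p)
    return p,P
E
python3 - <<'E'
from h import *
look('w3')
looktop('t3')
go(.448,.366,.18,-80.5+35)
E
```

```text
dome z 0.10693063829004322 lug z 0.12569359548114117 lug_right angle -83.1950299318579 845
head 0.5103539228439331 0.010080157779157162 0.034946274012327194 117 zmed 0.10967032938288979 zmax 0.1318799671750407
lugs 45 centre [-5.33117121e-05 -1.75714869e-02  1.29747360e-01] axis deg 102.73064729870192 sd [0.00377868 0.00741081]
t 7.4 tcp [0.494  0.0549 0.2077] yaw -121.36 F [ 0.5  1.1 -0. ] w 0.006
travel cm [-24.17  20.12   2.77] roll -75.86
```

View pics/w3.png

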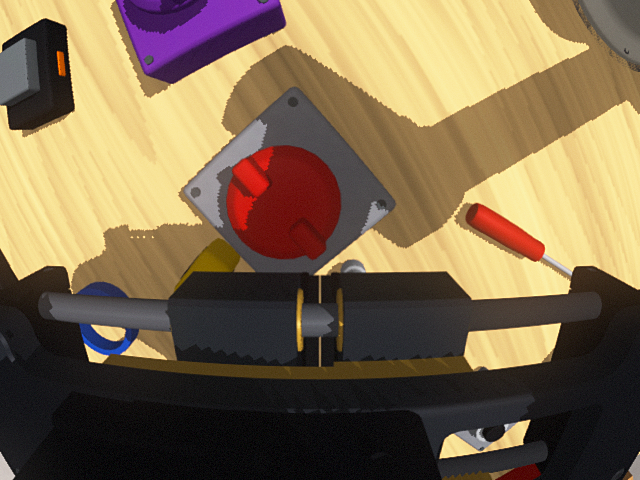

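The button is fully out: the dome is at 0.107 and the lug at 0.126 as before, with the lugs turned back to rest. On to the reset station.

Emit:
arm_command([
  {"fingers": 0, "travel": [-24.2, 20.1, 2], "roll": 30},
  {"fingers": 0, "travel": [-24.2, 20.1, 2], "roll": 30},
  {"fingers": 0, "travel": [-24.2, 20.1, 2], "roll": 30},
  {"fingers": 0, "travel": [-24.2, 20.1, 2], "roll": 30},
  {"fingers": 0, "travel": [-24.2, 20.1, 2], "roll": 30},
  {"fingers": 0, "travel": [-24.2, 20.1, 2], "roll": 30},
  {"fingers": 0, "travel": [-24.2, 20.1, 2], "roll": 30},
  {"fingers": 0, "travel": [-24.2, 20.1, 2], "roll": 30},
])

```text
time_s: 8.2
tcp_pos: [0.4479, 0.3693, 0.1858]
ee_rot: [[-0.876, -0.483, -0.002], [-0.483, 0.876, -0.003], [0.003, -0.001, -1.0]]
wrist_force: [0.2, -0.2, 0.5]
gripper_width: 0.002
```

```bash
python3 - <<'E'
from h import *
s=sense();p,d=capture('wrist');cv2.imwrite('pics/w4.png',p[:,:,::-1]);P=cloud('wrist',d,s)
print([(np.round(r['position'],4),r['p']) for r in search_frame('wrist','reset_top')+search_frame('wrist','reset_box')])
m=(np.hypot(P[...,0]-.448,P[...,1]-.366)<.035)&(P[...,2]>.066)&(P[...,2]<.08)
Q=P[m];print(len(Q),np.median(Q[:,2]),Q.min(0),Q.max(0));
if len(Q)>5:print(cv2.minEnclosingCircle(Q[:,:2].astype(np.float32)))
m=(np.hypot(P[...,0]-.448,P[...,1]-.366)<.07)&(P[...,2]>.045)&(P[...,2]<.055)
print('box',cv2.minAreaRect(P[m][:,:2].astype(np.float32)))
go(.448,.366,.1,-151)
# original top view: dark pixels of plunger
P=cloud('top',np.load('pics/top_d.npy'));p=cv2.imread('pics/top.png')
m=(np.hypot(P[...,0]-.448,P[...,1]-.366)<.03)&(p.max(2)<90);Q=P[m];print('top dark',len(Q),Q.mean(0),np.median(Q,axis=0))
m=(np.hypot(P[...,0]-.448,P[...,1]-.366)<.06)&(P[...,2]>.045)
print('box top',cv2.minAreaRect(P[m][:,:2].astype(np.float32)))
E
```

```text
[(array([0.4448, 0.3667, 0.0718]), 0.87), (array([0.4415, 0.36  , 0.0456]), 0.73)]
1054 0.07183542512398483 [0.43356879 0.35369891 0.06614235] [0.46080042 0.38126159 0.07402245]
((0.4470381438732147, 0.3674203157424927), 0.014005354605615139)
box ((0.44735831022262573, 0.3675294518470764), (0.0804629698395729, 0.08036908507347107), 16.058000564575195)
t 8.35 tcp [0.4486 0.3655 0.1871] yaw -151.36 F [-0.1 -1.4 -0.5] w 0.005
travel cm [0.   0.09 8.71] roll -0.36
top dark 113 [0.45273821 0.36490971 0.06545863] [0.45193056 0.36479607 0.06957848]
box top ((0.44875526428222656, 0.3693360984325409), (0.08044843375682831, 0.0800781100988388), 16.218761444091797)
```

View pics/w4.png

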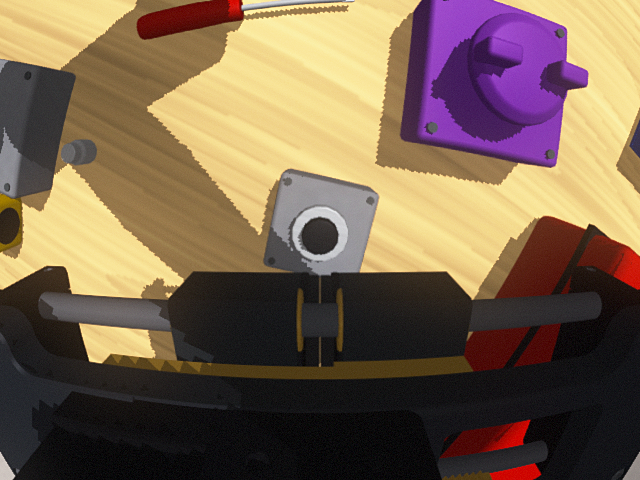

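The wrist view shows the round plunger at (319,236) on the grey box, directly under the fingertips. Its measured centre is (0.447,0.3675) and its top is at 0.072. Pressing it now.

Emit:
arm_command([
  {"fingers": 0, "travel": [0.1, 0, 4], "roll": 0},
  {"fingers": 0, "travel": [0.1, 0, 7.5], "roll": 0},
  {"fingers": 0, "travel": [0.1, 0, 9.5], "roll": 0},
  {"fingers": 0, "travel": [0.1, 0, 10.2], "roll": 0},
  {"fingers": 0, "travel": [0.1, 0, 10.5], "roll": 0},
  {"fingers": 0, "travel": [0.1, 0, 10.8], "roll": 0},
  {"fingers": 0, "travel": [0.1, 0, 10.8], "roll": 0},
])

```text
time_s: 9.05
tcp_pos: [0.4489, 0.3659, 0.0818]
ee_rot: [[-0.878, -0.479, 0.001], [-0.479, 0.878, 0.001], [-0.002, 0.0, -1.0]]
wrist_force: [0.7, -1.4, 3.1]
gripper_width: 0.007
```

Emit:
arm_command([
  {"fingers": 0, "travel": [0.1, 0, 0.2], "roll": 0},
  {"fingers": 0, "travel": [0.1, 0, 0.4], "roll": 0},
  {"fingers": 0, "travel": [0.1, 0, 0.5], "roll": 0},
  {"fingers": 0, "travel": [0.1, 0, 0.5], "roll": 0},
])

```text
time_s: 9.45
tcp_pos: [0.4485, 0.3663, 0.0774]
ee_rot: [[-0.877, -0.48, 0.003], [-0.48, 0.877, 0.002], [-0.003, 0.0, -1.0]]
wrist_force: [1.1, -1.8, 7.9]
gripper_width: 0.01
```

Emit:
arm_command([
  {"fingers": 0, "travel": [0, 0, 0.05], "roll": 0},
  {"fingers": 0, "travel": [0, 0, 0.1], "roll": 0},
  {"fingers": 0, "travel": [0, 0, 0.1], "roll": 0},
])

```text
time_s: 9.75
tcp_pos: [0.4485, 0.3663, 0.0773]
ee_rot: [[-0.877, -0.48, 0.003], [-0.48, 0.877, 0.002], [-0.004, 0.0, -1.0]]
wrist_force: [0.1, -2.8, 13.1]
gripper_width: 0.008
```

The force rose to 13 N with no further travel, so the button is fully in. Retracting.

Emit:
arm_command([
  {"fingers": 0, "travel": [0, 0, -1], "roll": 0},
  {"fingers": 0, "travel": [0, 0, -4], "roll": 0},
  {"fingers": 0, "travel": [0, 0, -8], "roll": 0},
  {"fingers": 0, "travel": [0, 0, -12], "roll": 0},
  {"fingers": 0, "travel": [0, 0, -14], "roll": 0},
  {"fingers": 0, "travel": [0, 0, -14], "roll": 0},
  {"fingers": 0, "travel": [0, 0, -14], "roll": 0},
])

```text
time_s: 10.45
tcp_pos: [0.4465, 0.3654, 0.214]
ee_rot: [[-0.878, -0.479, -0.001], [-0.479, 0.878, 0.0], [0.001, 0.001, -1.0]]
wrist_force: [0.5, -0.2, -0.0]
gripper_width: 0.007
```

```bash
python3 - <<'E'
from h import *
s=sense();p,d=capture('wrist');P=cloud('wrist',d,s)
m=(np.hypot(P[...,0]-.447,P[...,1]-.3675)<.010)&(P[...,2]<.09);print('reset z',np.median(P[m][:,2]),m.sum())
p,P=looktop('t5')
o=cloud('top',np.load('pics/top_d.npy'))
for n,a in [('start',(.502,-.369))]:
    for A in (o,P):
        m=np.hypot(A[...,0]-a[0],A[...,1]-a[1])<.012;print(n,np.median(A[m][:,2]))
print(s['wrist_force'],s['tcp_pos'],s['time_s'])
E
```

```text
reset z 0.07206957154327027 464
head 0.5053459405899048 0.019954951480031013 0.04104143753647804 652 zmed 0.10761062703160673 zmax 0.12975897542564105
lugs 96 centre [0.00041485 0.00059034 0.12589603] axis deg 99.91642160803133 sd [0.00392689 0.02892983]
start 0.06683997423699772
start 0.06666943384614998
[ 0.47179011 -0.23731695 -0.04217466] [0.44653237 0.36535837 0.21398718] 10.45
```

View pics/t5.png

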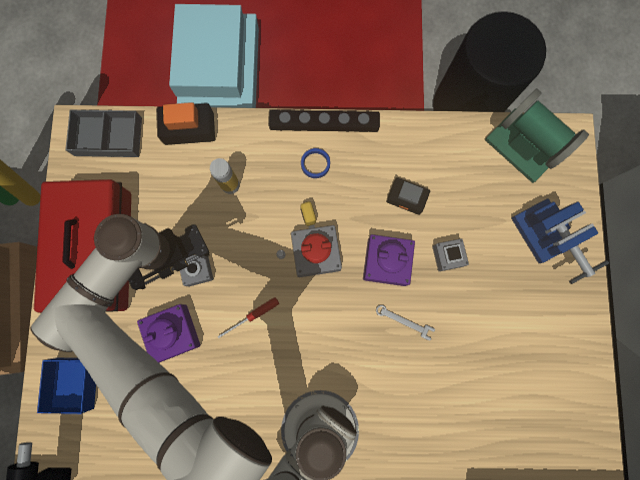

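The top view shows the stop out at (317,248), with lugs back at rest and everything else where it was. The reset button is back up at 0.072 and the arm is clear.

```bash
python3 -c "
from station import finish_job
print(finish_job())"
```

```text
the job is handed in; nothing more can be done
None
```

The emergency stop test is done and handed in at about 10.5 s of robot time, with every step carried out in the order asked.

- **Stop pressed:** I pushed the red mushroom down about 11 mm with the fingers shut, at about 8 N at the end of the push. After I lifted off, it stayed latched, with the dome 8 mm lower than before.
- **Stop released:** I pushed the left lug about 41° clockwise and the latch let go. The dome and lugs are back at their original height and angle.
- **Reset pressed:** I pressed the round reset button to its hard stop; the force rose to 13 N with no further travel. It is back up at 72 mm.

My last checks agreed with each other. The start button was not touched and its height is unchanged. The tools look to be where they were, and the arm is clear, with a wrist force of about 0.5 N, which is noise level. No check failed.

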